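Lock the strut saddle carriage to its dock with the cam

ROBOT

A 6-joint arm with a two-finger parallel gripper is mounted at the origin on the work surface. World frame = base frame: x ahead of the robot, y to its left, z up, the work surface at z = 0. Lengths are in m, angles in rad, forces in N, time in s.
With the tool pointing down it reaches from about 0.275 to 0.975 m from the base axis. Payload 8.4 kg.
Tool frame: the origin (TCP) lies at the very end of the fingers, on their centre line; the grasp point (between the pads) lies pinch_z behind it (pinch_z is the distance from the TCP to the grasp point, in m); x points along the fingers, y is the direction in which the jaws open and shut, and the axes are right-handed (so a half turn about x gives the same grasp; the last joint's range is limited). The gripper opens to 92 mm and grips with 3 to 60 N. Pads are 20 mm wide; open, the fingers measure 128 mm over their backs; the gripper's body (75 mm by 189 mm) begins 69 mm behind the grasp point.
Start: joints at [1.3, 0.353, 1.633, -0, 1.155, -0.002], TCP at [0.166, 0.603, 0.215] pointing down, gripper open.
Joint ranges: [-2.63, 2.63], [-0.92, 2.1], [0.06, 2.66], [-1.3, 4.44], [0, 2.69], [-3.02, 3.02]. Speed limits (rad/s): [2.22, 2.22, 2.79, 3.14, 3.14, 3.14].

INTERFACE

Orientations are given as a unit quaternion [x, y, z, w].
In Python, from plant import * gives the robot as it stands.
- The arm moves only by the tool move_arm, never from a script. Its argument "targets" is a list of rows, each a list of 5 numbers: the shift along the tool's x, y, z in mm, then the turn about the tool's x in rad, then the closure, from 0 (fully open) to 1 (shut). A call has 1 to 20 rows; each row shifts and turns the pose as measured when the row begins, along the tool's axes as they then stand; what a row does not reach is not made up. A row lasts 1/12 s, in which the tool goes at most 41.7 mm and 7.16 degrees, less where a joint would pass 70% of its speed; a pose out of reach is approached as far as the arm can. A call is refused whole if a number of a shift passes 41.7 or a number of a turn 0.125, either way. A call with a gripper value outside its range is refused whole. The fingers move at their own pace and stop on an object; "squeeze" is the grip in N (left out, the last holds). Time passes only in rows, so rows that do not move let the fingers close. It gives the time, the measured TCP pose, the force and the opening at its end, in the units of the state.
- get_state(): the state, without advancing time (a new reading comes with each control period).
- grab_frame(name): name is "side" or "top" or "wrist"; returns (picture, depth): 400x640x3 uint8, blue, green, red; 400x640 float32, m along the optical axis (not along the pixel's ray), 0 where there is no reading.
- get_calibration(name): a dict with "fx", "fy", "cx", "cy" (pixels), "R" (3x3) and "t" (3): a world point X has camera coordinates R X + t. Camera axes: x right, y down, z forward; pixel columns grow to the right and rows downward; lengths in m; the calibration is good to about 2 mm. A picture is of the moment at which its call begins: read the wrist's pose just before it. get_calibration takes no time and is no camera call; for the wrist camera it gives the pose at the moment of the call.
- close_job(): hands the job in, once; it reports no verdict.
The state is a dict: "time_s": time; "joint_pos": joint angles; "qd": joint speeds; "joint_torque": joint torques, N m; "tcp_pos": TCP position; "ee_rot": TCP orientation; "wrist_force": force on the tool from outside, world axes, zero at the start; "ft_torque": the same for the moment, N m; "finger_gap": finger opening in m.
Only numpy, scipy, OpenCV 4.12 (cv2) and the standard library are available. Lean on these libraries where they do the work, as an engineer would, in place of code of your own. Each camera call takes 0.05 s, during which the arm holds its last target. There are 200 camera calls.

TASK

Push the loose saddle carriage gently from behind along its rails towards the cam until you feel its bolt stud stop in the mouth of the cam lock, then turn the cam lock clockwise (seen from above) fully home, half a turn, so that its hook draws the bolt in and pulls the carriage tight against the rubber bumpers. Do not shove, force or lift the carriage, leave the things lying around alone, and let go.

Things in the scene. Friction and masses are not known exactly. Their poses are not given: they have to be found in the camera images.
- dock: fixed steel dock: plate 262 x 116 x 8 mm (x = -50 to 212 mm) with two guide rails 79 mm apart inside (x = 56 to 208 mm, tops 20 mm high). Origin: under the cam axis, at bench height. +x points along the rails from the cam to the carriage, z up
- cam_grip (a point): on the cam's vertical axis, centre of its black grip bar, 56 mm above the bench. Bar 44 mm long, 12 wide, 26 high (43 to 69 mm up) on a 42 mm steel disc; a small pointer, 5 mm wide and 10 long, sits low on one end of the bar: this point's +x runs along the bar to it. Below the disc turn a hub and a spiral hook (21 to 37 mm up, reaching 37 mm from the axis)
- cam (a joint): angle of the cam lock, rad, growing clockwise seen from above. 0 = open: pointer along the dock's +x, mouth of the hook facing the carriage (starts at 0 to 0.3, mouth open); firm stop at 3.14 (half a turn). From about 0.5 the nose passes a stud that is fully in, then draws it 14 mm nearer to the axis, with resistance up to 0.3 N m. Stays where it is left
- carriage: loose aluminium saddle carriage, 0.4 to 0.7 kg: block 80 (along the rails) x 76 x 30 mm high with two ridges across its top (40 mm high there), on the dock plate between the rails with 1.5 mm spare each side. Origin: centre of the underside; +x away from the cam. Sliding takes 2 to 6 N. Pushing it with over 30 N, or over 45 N between it and the dock, counts as forced
- bumpers: two sprung rubber bumpers, 14 mm diameter, 21 mm either side of the middle, 30 mm above the bench, moving together. Origin: at the dock's origin while free, shifted to -x as they are pressed. Free ends 58 mm from the cam axis; 0.7 N per mm, 17 mm of travel
- mount: bystander: round rubber strut mount, 90 mm across, 30 mm high; origin at the centre of its underside; leave alone
- parts_box: bystander: small closed cardboard box 110 x 85 x 45 mm; origin at the centre of its underside; leave alone
- wrench: bystander: steel wrench lying flat; leave alone
- bolt_root (a point): where the flat 14 mm wide bolt leaves the carriage's front face, 40 mm before its origin. The bolt ends in an upright stud, 8 mm diameter, top 27 mm above the carriage's underside. It is screwed in to a different depth each time: stud centre 30 to 44 mm before this point
- mouth (a point): point on the dock in the cam's mouth, 26 mm from the cam axis: centre of the stud when it butts against the cam's hard hub (carriage origin then 96 to 110 mm from the axis). Only within about 2 mm of butting does the hook catch the stud safely, so the stop must be felt
- carriage_back (a point): centre of the carriage's flat back face (76 x 30 mm), the one away from the cam: 40 mm behind the carriage's origin and 15 mm above its underside (23 mm above the bench). It is too wide to grip and is pushed here, over the plate between the rails, towards the cam
Not all that is in view belongs to the job. Leave any green or yellow look-alike of the carriage alone.

How it is judged:
By the outcome, as a careful person would: the job done as asked, in the order asked, and still so for the second after the job is handed in, with the robot touching nothing.
It also fails if it takes over 72 s, if anything falls off the work surface, if the arm or the gripper's body presses on something with over 40 N, if the wrist force passes 120 N, or if a joint passes its speed limit or range.

## Working session

There is one attempt and no reset: what is moved stays moved. The work goes in short steps, Python scripts to look and compute and a tool call to move; the robot and the scene stay as the last step left them, time stands still between calls to the robot, and variables do not carry over. Pictures are saved under pics/ and viewed, about 8 in all and at most 12, crops included, and the job is handed in when it is done.

Besides the shell and the picture viewer there is one more tool, called after ">>>" as name(argument=value, ...) on one line, values as JSON. move_arm: Moves the arm, as the interface text tells. Its arguments: {"type":"object","properties":{"targets":{"type":"array","items":{"type":"array","items":{"type":"number"}}},"squeeze":{"type":"number"}},"required":["targets"]}

```bash
mkdir -p pics; ls
python3 - <<'E'
from plant import *
import cv2,numpy as np
s=get_state();print(s)
for n in("top","side"):
    p,d=grab_frame(n);c=get_calibration(n);cv2.imwrite(f"pics/{n}0.png",p);np.savez(f"{n}0.npz",p=p,d=d,**{k:np.array(v) for k,v in c.items()});print(n,c)
E
```

```text
pics
{'time_s': 0.0, 'joint_pos': array([ 1.29960152e+00,  3.53641403e-01,  1.63411624e+00, -9.75393383e-06,
        1.15522000e+00, -2.41121880e-03]), 'qd': array([ 5.59998895e-04, -1.00465863e-04, -6.84996829e-04,  2.52371862e-05,
       -7.64842494e-04, -2.40273744e-04]), 'joint_torque': array([ 2.32244311e-03, -5.93856597e+01, -3.34205174e+01,  6.99824723e-02,
        2.36937997e-02, -1.53951237e-04]), 'tcp_pos': array([0.16585154, 0.60207945, 0.21387558]), 'ee_rot': array([ 0.09425662,  0.70079448, -0.09522767,  0.70066717]), 'wrist_force': array([-0.09435244, -0.17376987, -0.5933054 ]), 'ft_torque': array([ 0.01921544, -0.00920014, -0.03710568]), 'finger_gap': 0.09216945397858675}
top {'fx': 431.5054298736288, 'fy': 431.5054298736288, 'cx': 321.5916893417317, 'cy': 202.46361737634533, 'R': array([[ 0.0139765 , -0.99989391,  0.00410178],
       [-0.99469063, -0.01432182, -0.10190899],
       [ 0.10195692, -0.00265567, -0.99478527]]), 't': array([9.29958368e-04, 5.64758487e-01, 1.22967273e+00])}
side {'fx': 387.0483475717302, 'fy': 387.0483475717302, 'cx': 318.33820164334253, 'cy': 207.54682062849693, 'R': array([[ 0.84096073, -0.54105644, -0.00655598],
       [-0.41812947, -0.64211039, -0.64254338],
       [ 0.34344258,  0.54309499, -0.76622126]]), 't': array([-0.46693606,  0.26388042,  0.83734069])}
```

View pics/top0.png

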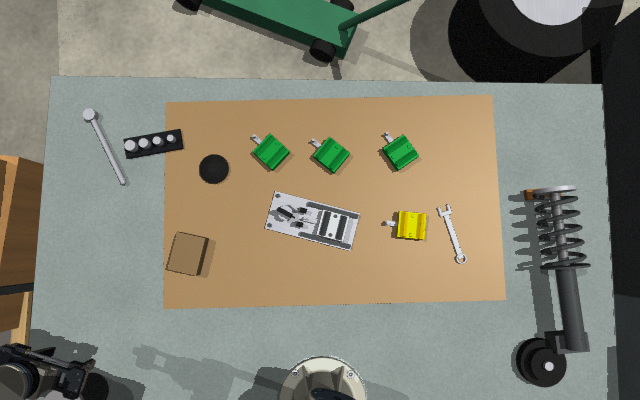

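View pics/side0.png

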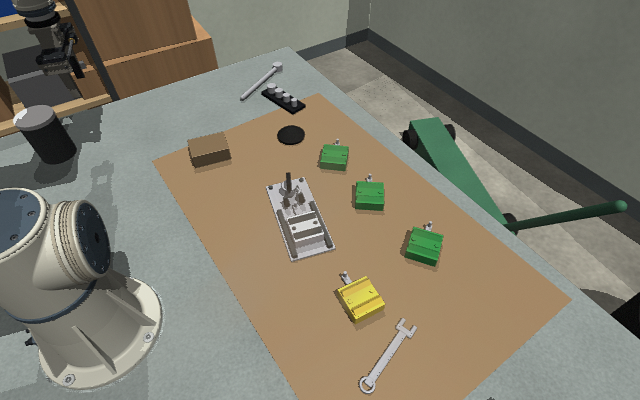

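Top view: the dock spans (265–360, 192–249), with the cam near (287,213) and the carriage near (334,226). The look-alikes are green and yellow. Next I zoom in and fit the dock from depth.

```bash
cat > h.py <<'E'
import numpy as np,cv2
def cloud(d,c):
    v,u=np.mgrid[:d.shape[0],:d.shape[1]]
    X=np.stack([(u-c['cx'])/c['fx']*d,(v-c['cy'])/c['fy']*d,d],-1)
    return (X-np.array(c['t']))@np.array(c['R'])
def proj(X,c):
    q=np.atleast_2d(X)@np.array(c['R']).T+np.array(c['t'])
    return np.c_[q[:,0]/q[:,2]*c['fx']+c['cx'],q[:,1]/q[:,2]*c['fy']+c['cy']]
E
python3 - <<'E'
from h import *
z=np.load('top0.npz');P=cloud(z['d'],z);d=z['d']
print('bench z',np.median(P[270:290,300:400,2]))
# plate: region and height
m=np.zeros(d.shape,bool);m[180:260,255:370]=1
m&=(P[...,2]>0.005)&(P[...,2]<0.1)
n,l,st,ce=cv2.connectedComponentsWithStats(m.astype(np.uint8));k=1+np.argmax(st[1:,4]);m=l==k;print(st[k])
Q=P[m]; lo=Q[Q[:,2]<0.03]
r=cv2.minAreaRect((lo[:,:2]*1000).astype(np.float32));print(r,cv2.boxPoints(r))
# grayscale
p=z['p'][180:260,255:370]
a=cv2.resize(p,None,fx=6.5,fy=6.5,interpolation=cv2.INTER_CUBIC);cv2.imwrite('pics/topz.png',a)
hgt=P[180:260,255:370,2]*1000
np.set_printoptions(linewidth=250)
print(hgt[::3,::3].round().astype(int))
E
```

```text
bench z 0.0007327556777380519
[ 262  191   98   62 3159]
((513.8104858398438, 36.412017822265625), (273.5877380371094, 122.30321502685547), 74.31978607177734) [[ 417.96362  -78.76377]
 [ 535.71533 -111.81841]
 [ 609.65735  151.5878 ]
 [ 491.90564  184.64246]]
[[   2   -3    4 ...    3    5   -5]
 [   1    2   -1 ...   -4    3   -2]
 [   5    4   -2 ...   -3    0    5]
 ...
 [   5    3    0 ...    5   -1    2]
 [   1    0    2 ... 1281   -1    2]
 [   2    2    4 ...    5    1    0]]
```

View pics/topz.png

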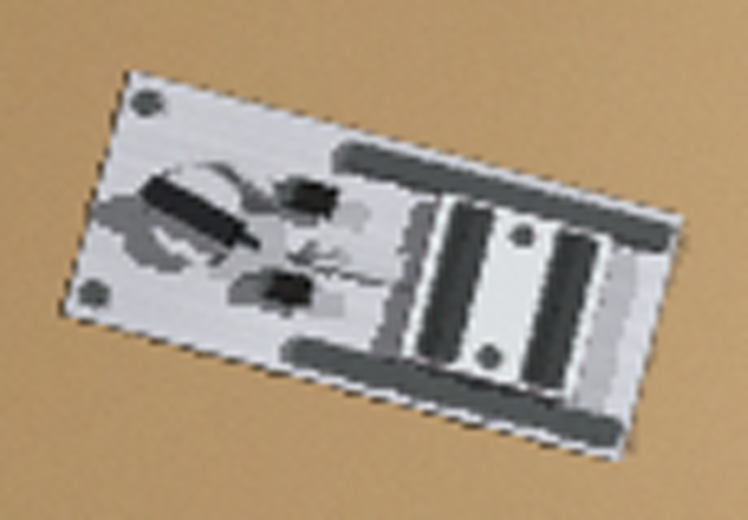

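```bash
cat >> h.py <<'E'
def ray(uv,z,c):
    R=np.array(c['R']);t=np.array(c['t']);o=-R.T@t
    d=np.c_[(uv[:,0]-c['cx'])/c['fx'],(uv[:,1]-c['cy'])/c['fy'],np.ones(len(uv))]@R
    return o+d*((z-o[2])/d[:,2])[:,None]
E
python3 - <<'E'
from h import *
c=np.load('top0.npz')
f=lambda a:np.array([255,180])+(np.array(a,float)+.5)/6.5-.5
C=ray(f([(130,72),(684,215),(622,460),(65,315)]),.008,c)[:,:2]
print(C,[np.linalg.norm(C[i]-C[(i+1)%4]) for i in range(4)])
ctr=C.mean(0);ex=(C[1]+C[2]-C[0]-C[3]);ex/=np.linalg.norm(ex)
O=ctr-ex*.081; yaw=np.arctan2(ex[1],ex[0]);ey=np.array([-ex[1],ex[0]])
print('O',O,'yaw',yaw,np.degrees(yaw))
D=lambda a,z:(lambda X:np.c_[(X[:,:2]-O)@ex,(X[:,:2]-O)@ey]*1000)(ray(f(a),z,c)).round(1)
print('cam bar ends',D([(160,190),(236,232),(197,211)],.069),'pointer',D([(258,244)],.05))
print('carr front/back top',D([(445,195),(405,357),(607,235),(573,400)],.038))
print('bumper tips',D([(338,196),(312,290)],.030))
print('stud',D([(310,250)],.035))
np.savez('dock.npz',O=O,ex=ex,ey=ey,yaw=yaw)
E
```

```text
[[ 0.60009445  0.14910112]
 [ 0.53814493 -0.10461122]
 [ 0.42689352 -0.07717945]
 [ 0.4886856   0.17575821]] [np.float64(0.2611660280483398), np.float64(0.11458350152172901), np.float64(0.26037612053295506), np.float64(0.11455361724547755)]
O [0.53267276 0.11445429] yaw -1.8103416748507053 -103.72493744559019
cam bar ends [[-15.4   4.7]
 [ 21.2  -4.7]
 [  2.5  -0.1]] pointer [[30.4 -6.3]]
carr front/back top [[104.3  36.3]
 [105.2 -37.8]
 [178.4  37.1]
 [181.8 -37.5]]
bumper tips [[ 58.   24.5]
 [ 57.5 -19.1]]
stud [[52.3 -2.3]]
```

```bash
cat >> h.py <<'E'
from scipy.spatial.transform import Rotation as Ro
def plan(s,target,name=''):
    """shift in tool axes (mm) to a world TCP, and the pose as it stands, in dock axes"""
    R=Ro.from_quat(s['ee_rot']).as_matrix();k=np.load('dock.npz')
    p=np.array(s['tcp_pos']);v=R.T@(np.array(target)-p)*1000
    q=p[:2]-k['O']
    y=R[:,1]; yd=np.arctan2(y[:2]@k['ey'],y[:2]@k['ex'])
    print(name,'shift',v.round(1),'| dock xy',(q@k['ex']*1e3).round(1),(q@k['ey']*1e3).round(1),'z',(p[2]*1e3).round(1),'jaw angle in dock',yd.round(4),'tilt',R[2,0].round(4),'j6',s['joint_pos'][5].round(3),'F',np.array(s['wrist_force']).round(1),'t',s['time_s'],'gap',s['finger_gap'].round(4))
    return v
def dw(x,y,z):
    k=np.load('dock.npz');return np.r_[k['O']+k['ex']*x/1e3+k['ey']*y/1e3,z/1e3]
E
python3 - <<'E'
from h import *
import plant
print([n for n in dir(plant) if n[0]!='_'],getattr(plant,'pinch_z',None))
s=plant.get_state();print(Ro.from_quat(s['ee_rot']).as_matrix().round(3))
plan(s,dw(215,0,150),'behind')
E
```

```text
['Unreachable', 'close_job', 'get_calibration', 'get_state', 'grab_frame', 'pinch_z'] 0.0187
[[-0.     0.266  0.964]
 [-0.001  0.964 -0.266]
 [-1.    -0.001  0.   ]]Traceback (most recent call last):
  File "<stdin>", line 5, in <module>
  File "h.py", line 20, in plan
    print(name,'shift',v.round(1),'| dock xy',(q@k['ex']*1e3).round(1),(q@k['ey']*1e3).round(1),'z',(p[2]*1e3).round(1),'jaw angle in dock',yd.round(4),'tilt',R[2,0].round(4),'j6',s['joint_pos'][5].round(3),'F',np.array(s['wrist_force']).round(1),'t',s['time_s'],'gap',s['finger_gap'].round(4))
                                                                                                                                                                                                                                                                             ^^^^^^^^^^^^^^^^^^^^^
AttributeError: 'float' object has no attribute 'round'
```

```bash
sed -i "s/s\['finger_gap'\].round(4)/round(s['finger_gap'],4)/" h.py
python3 - <<'E'
from h import *
import plant
s=plant.get_state()
plan(s,dw(215,0,150),'behind')
E
```

```text
behind shift [  64.7 -587.6  489.4] | dock xy -386.7 -472.0 z 213.9 jaw angle in dock 3.1124 tilt -1.0 j6 -0.002 F [ 0.6 -0.6  0.8] t 0.1 gap 0.0923
```

>>> move_arm(targets=[[0, -29, 24, -0.03, 1], [3, -29, 24, 0, 1], [3, -29, 24, 0, 1], [3, -29, 24, 0, 1], [3, -29, 24, 0, 1], [3, -29, 24, 0, 1], [3, -29, 24, 0, 1], [3, -29, 24, 0, 1], [3, -29, 24, 0, 1], [3, -29, 24, 0, 1], [3, -29, 24, 0, 1], [3, -29, 24, 0, 1], [3, -29, 24, 0, 1], [3, -29, 24, 0, 1], [3, -29, 24, 0, 1], [3, -29, 24, 0, 1], [3, -29, 24, 0, 1], [3, -29, 24, 0, 1], [3, -29, 24, 0, 1], [0, 0, 0, 0, 1]], squeeze=20)

```text
time_s: 1.77
tcp_pos: [0.4882, -0.0708, 0.1541]
ee_rot: [0.081, 0.702, -0.082, 0.703]
wrist_force: [-1.1, -0.9, 0.3]
finger_gap: 0.0007
```

Run:
```python
from h import *
import plant
s=plant.get_state()
plan(s,dw(217,0,150),'behind')
p,d=plant.grab_frame('wrist');c=plant.get_calibration('wrist');cv2.imwrite('pics/w0.png',p)
np.savez('w0.npz',p=p,d=d,**c)
```

```text
behind shift [  4.1 -26.5  -1. ] | dock xy 190.5 0.7 z 154.1 jaw angle in dock -3.1318 tilt -1.0 j6 -1.486 F [-1.1 -0.9  0.3] t 1.7667 gap 0.0007
```

View pics/w0.png

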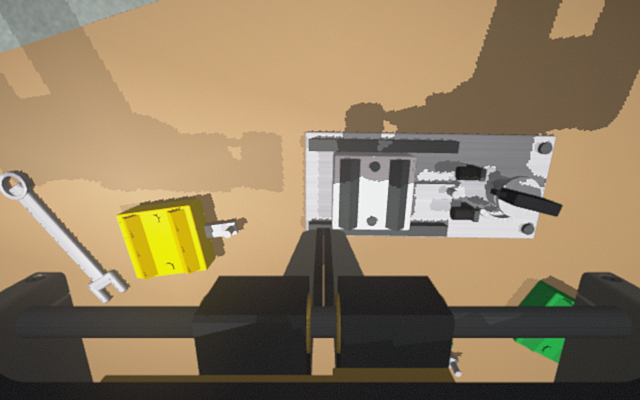

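The wrist view shows the plate corners at about (306,133), (557,136), (535,238), the carriage back top edge at u≈334, and the bar from (492,188) to (562,210). I cross-check the dock fit with it.

Run:
```python
from h import *
c=np.load('w0.npz');k=np.load('dock.npz')
P=np.array([dw(*a) for a in[(-50,58,8),(212,58,8),(212,-58,8),(-50,-58,8),(0,0,69),(182,38,38),(182,-38,38)]])
print(proj(P,c).round(1))
D=lambda a,z:(lambda X:np.c_[(X[:,:2]-k['O'])@k['ex'],(X[:,:2]-k['O'])@k['ey']]*1000)(ray(np.array(a,float),z,c)).round(1)
print(D([(306,133),(554,136),(536,238)],.008),D([(334,156),(333,229)],.038))
# bar top from depth
Q=cloud(c['d'],c);m=np.zeros(c['d'].shape,bool);m[170:225,480:575]=1
m&=(Q[...,2]>.055)&(Q[...,2]<.08);q=Q[m];xy=np.c_[(q[:,:2]-k['O'])@k['ex'],(q[:,:2]-k['O'])@k['ey']]*1000
print(m.sum(),np.median(q[:,2]),cv2.minAreaRect(xy.astype(np.float32)))
```

```text
[[532.6 239.9]
 [303.  238.1]
 [301.9 134.2]
 [554.6 136.3]
 [535.6 206.6]
 [330.2 231.8]
 [331.3 157.7]]
[[207.7 -59.3]
 [-49.4 -58.3]
 [-53.4  55.6]] [[179.4 -39.6]
 [179.1  34.9]]
792 0.06765578487057589 ((2.1471900939941406, -2.7213268280029297), (12.197421073913574, 54.13641357421875), 76.47647857666016)
```

>>> move_arm(targets=[[0, -11, -1, 0.01, 1], [10, -10, 0, 0, 1], [25, 0, 0, 0, 1], [25, 0, 0, 0, 1], [25, 0, 0, 0, 1], [25, 0, 0, 0, 1], [0, 0, 0, 0, 1]])

```text
time_s: 2.4
tcp_pos: [0.477, -0.0862, 0.0386]
ee_rot: [0.085, 0.702, -0.084, 0.702]
wrist_force: [-1.5, -0.7, -0.2]
finger_gap: 0.0002
```

Run:
```python
from h import *
import plant
plan(plant.get_state(),dw(212,-1,14),'behind')
```

```text
behind shift [24.6 -4.   5.5] | dock xy 208.1 -6.4 z 38.6 jaw angle in dock -3.1415 tilt -1.0 j6 -1.515 F [-1.5 -0.7 -0.2] t 2.4 gap 0.0002
```

>>> move_arm(targets=[[0, -4, 5, 0, 1], [12, 0, 0, 0, 1], [12, 0, 0, 0, 1], [0, 0, 0, 0, 1]])

```text
time_s: 2.73
tcp_pos: [0.481, -0.0899, 0.0158]
ee_rot: [0.084, 0.703, -0.083, 0.702]
wrist_force: [-0.8, -0.3, 0.5]
finger_gap: 0.0005
```

Run:
```python
from h import *
import plant
plan(plant.get_state(),dw(198,-1,15),'behind')
```

```text
behind shift [ 0.8 12.8  0.8] | dock xy 210.8 -1.7 z 15.8 jaw angle in dock -3.1376 tilt -1.0 j6 -1.526 F [-0.8 -0.3  0.5] t 2.7333 gap 0.0005
```

>>> move_arm(targets=[[0, 4, 0, 0, 1], [0, 4, 0, 0, 1], [0, 2, 0, 0, 1], [0, 2, 0, 0, 1], [0, 2, 0, 0, 1], [0, 2, 0, 0, 1]])

```text
time_s: 3.23
tcp_pos: [0.4882, -0.0732, 0.0211]
ee_rot: [0.083, 0.701, -0.082, 0.704]
wrist_force: [-0.5, -2.6, -1.1]
finger_gap: 0.0005
```

>>> move_arm(targets=[[0, 2, 0, 0, 1], [0, 2, 0, 0, 1], [0, 2, 0, 0, 1], [0, 2, 0, 0, 1]])

```text
time_s: 3.57
tcp_pos: [0.4898, -0.0652, 0.0213]
ee_rot: [0.082, 0.701, -0.082, 0.704]
wrist_force: [-0.5, -2.5, -1.7]
finger_gap: 0.0005
```

Run:
```python
from h import *
import plant
plan(plant.get_state(),dw(170,-1,15),'behind')
```

```text
behind shift [ 6.3 14.7 -1.9] | dock xy 184.7 0.9 z 21.3 jaw angle in dock -3.1357 tilt -1.0 j6 -1.473 F [-0.5 -2.5 -1.7] t 3.5667 gap 0.0005
```

>>> move_arm(targets=[[0.5, 2, 0, 0, 1], [0.5, 2, -0.5, 0, 1], [0.5, 2, 0, 0, 1], [0.5, 2, -0.5, 0, 1], [0.5, 2, 0, 0, 1], [0, 2, 0, 0, 1]])

```text
time_s: 4.07
tcp_pos: [0.4934, -0.0553, 0.0208]
ee_rot: [0.08, 0.7, -0.083, 0.705]
wrist_force: [-0.4, -3.0, -1.4]
finger_gap: 0.0005
```

>>> move_arm(targets=[[0, 1.5, 0, 0, 1], [0, 1.5, 0, 0, 1]])

```text
time_s: 4.23
tcp_pos: [0.4941, -0.0522, 0.0208]
ee_rot: [0.08, 0.7, -0.083, 0.705]
wrist_force: [-1.0, -3.4, -0.1]
finger_gap: 0.0006
```

Run:
```python
from h import *
import plant
plan(plant.get_state(),dw(170,-1,15),'behind')
```

```text
behind shift [ 5.8  1.1 -3.1] | dock xy 171.0 2.1 z 20.8 jaw angle in dock -3.1334 tilt -1.0 j6 -1.439 F [-1.  -3.4 -0.1] t 4.2333 gap 0.0006
```

>>> move_arm(targets=[[0, 1.5, -0.5, 0, 1], [0, 1.5, -0.5, 0, 1]])

```text
time_s: 4.4
tcp_pos: [0.4941, -0.0489, 0.0207]
ee_rot: [0.08, 0.7, -0.083, 0.705]
wrist_force: [-0.9, -4.4, 0.2]
finger_gap: 0.0006
```

>>> move_arm(targets=[[0, 1.5, -0.5, 0, 1], [0, 1.5, 0, 0, 1]])

```text
time_s: 4.57
tcp_pos: [0.4944, -0.0456, 0.0207]
ee_rot: [0.08, 0.7, -0.083, 0.705]
wrist_force: [-1.1, -3.9, 1.2]
finger_gap: 0.0004
```

>>> move_arm(targets=[[0, 1.5, 0, 0, 1], [0, 1.5, 0, 0, 1]])

```text
time_s: 4.73
tcp_pos: [0.4949, -0.0428, 0.0207]
ee_rot: [0.079, 0.7, -0.083, 0.705]
wrist_force: [-3.7, -17.7, 2.7]
finger_gap: 0.0003
```

Run:
```python
from h import *
import plant
plan(plant.get_state(),dw(155,-1,15),'behind')
```

```text
behind shift [ 5.7  6.8 -1.5] | dock xy 161.7 0.6 z 20.7 jaw angle in dock -3.1325 tilt -1.0 j6 -1.418 F [ -3.7 -17.7   2.7] t 4.7333 gap 0.0003
```

>>> move_arm(targets=[[0, 0, 0, 0, 1], [0, 0.7, 0, 0, 1]])

```text
time_s: 4.9
tcp_pos: [0.4948, -0.0429, 0.0208]
ee_rot: [0.078, 0.7, -0.083, 0.705]
wrist_force: [-2.2, -12.3, 0.9]
finger_gap: 0.0005
```

Run:
```python
from h import *
import plant
s=plant.get_state()
plan(s,dw(172,-1,15),'behind')
p,d=plant.grab_frame('top');c=plant.get_calibration('top')
np.savez('t1.npz',p=p,d=d,**c)
cv2.imwrite('pics/t1.png',cv2.resize(p[180:260,255:370],None,fx=6.5,fy=6.5,interpolation=cv2.INTER_CUBIC))
```

```text
behind shift [  5.8 -10.1  -1.7] | dock xy 161.9 0.6 z 20.8 jaw angle in dock -3.1312 tilt -0.9999 j6 -1.416 F [ -2.2 -12.3   0.9] t 4.9 gap 0.0005
```

View pics/t1.png

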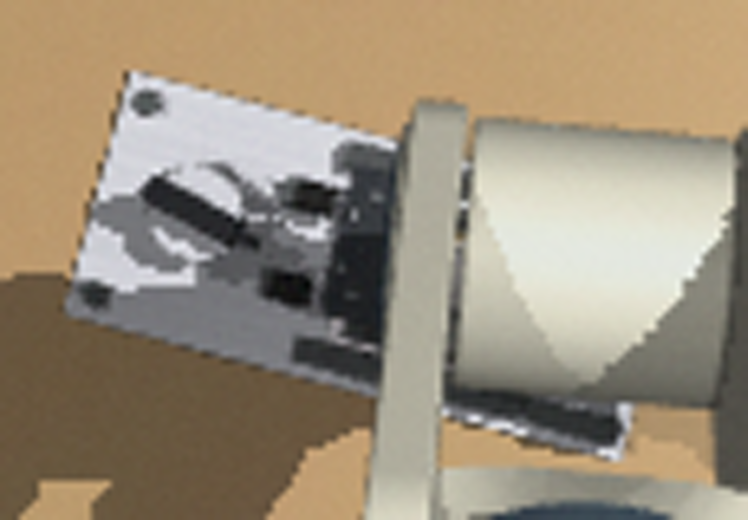

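>>> move_arm(targets=[[0, -5, 0, 0, 1], [0, -8, 0, 0, 1], [-15, 0, 0, 0, 1], [-30, 0, 0, 0, 1], [-30, 0, 0, 0, 1], [-30, 0, 0, 0, 1], [0, 35, 0, 0, 1], [0, 35, 0, 0, 0.5], [0, 35, 0, 0, 0.5], [0, 35, 0, 0, 0.5], [0, 35, 0, 0, 0.5], [0, 0, 0, 0, 0.5]])

```text
time_s: 5.95
tcp_pos: [0.5331, 0.1205, 0.1316]
ee_rot: [0.085, 0.699, -0.084, 0.705]
wrist_force: [0.1, -0.3, 0.4]
finger_gap: 0.0319
```

>>> move_arm(targets=[[0, 0, 0, -0.12, 0.5], [0, 0, 0, -0.12, 0.5], [0, 0, 0, -0.12, 0.5], [0, 0, 0, -0.12, 0.5], [0, 0, 0, -0.12, 0.5], [0, 0, 0, -0.12, 0.5], [0, 0, 0, -0.12, 0.5], [0, 0, 0, -0.12, 0.5], [0, 0, 0, -0.12, 0.5], [0, 0, 0, -0.12, 0.5], [0, 0, 0, -0.12, 0.5], [0, 0, 0, 0, 0.5]])

```text
time_s: 6.95
tcp_pos: [0.5296, 0.1181, 0.1295]
ee_rot: [-0.38, 0.593, 0.382, 0.598]
wrist_force: [-0.0, -0.4, -0.7]
finger_gap: 0.0459
```

Run:
```python
from h import *
import plant
s=plant.get_state()
plan(s,dw(0,0,130),'cam')
p,d=plant.grab_frame('wrist');c=plant.get_calibration('wrist');cv2.imwrite('pics/w1.png',p)
np.savez('w1.npz',p=p,d=d,**c)
```

```text
cam shift [-0.5 -4.3 -2. ] | dock xy -2.8 -3.8 z 129.5 jaw angle in dock -1.7643 tilt -1.0 j6 -2.5 F [-0.  -0.4 -0.7] t 6.95 gap 0.0459
```

View pics/w1.png

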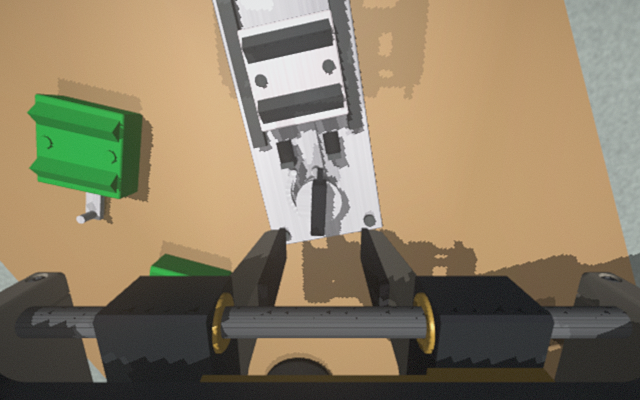

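The bar runs from (319,181) to (317,235), and the jaws are centred near u≈322. The stud sits in the mouth at about (312,165).

Run:
```python
from h import *
import plant
c=np.load('w1.npz');k=np.load('dock.npz')
a=cv2.resize(c['p'][120:250,240:400],None,fx=4,fy=4,interpolation=cv2.INTER_CUBIC);cv2.imwrite('pics/w1z.png',a)
Q=cloud(c['d'],c);m=np.zeros(c['d'].shape,bool);m[170:240,300:335]=1
g=c['p'].max(-1)
m&=(Q[...,2]>.06)&(Q[...,2]<.08);q=Q[m]
f=lambda q:np.c_[(q[:,:2]-k['O'])@k['ex'],(q[:,:2]-k['O'])@k['ey']]*1000
xy=f(q)
print(m.sum(),np.median(q[:,2]),cv2.minAreaRect(xy.astype(np.float32)),xy.mean(0))
print('corners plate',f(ray(np.array([[287,242],[382,226.]]),.008,c)))
print('disc',f(ray(np.array([[295,196],[346,196.]]),.043,c)))
```

```text
771 0.06810240340909347 ((-0.4881134033203125, 0.2788572311401367), (11.962601661682129, 43.81925582885742), 75.8197250366211) [ 0.79964123 -0.00595013]
corners plate [[-47.21178655  44.89673613]
 [-49.41624641 -56.19421299]]
disc [[  9.04177371  19.93563288]
 [ -0.03460758 -24.49298051]]
```

View pics/w1z.png

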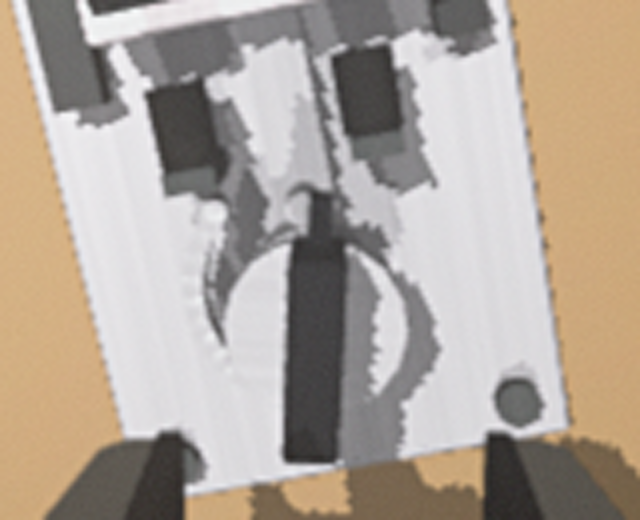

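>>> move_arm(targets=[[0, -4, -2, 0.05, 0.5], [20, 0, 0, 0, 0.5], [20, 0, 0, 0, 0.5], [0, 0, 0, 0, 0.5]])

```text
time_s: 7.33
tcp_pos: [0.5333, 0.1135, 0.0896]
ee_rot: [-0.355, 0.607, 0.358, 0.614]
wrist_force: [-0.8, 0.5, -0.8]
finger_gap: 0.046
```

Run:
```python
from h import *
import plant
s=plant.get_state()
plan(s,dw(-.2,0.1,48),'cam')
```

```text
cam shift [41.6  1.   0.3] | dock xy 0.7 0.8 z 89.6 jaw angle in dock -1.8444 tilt -1.0 j6 -2.431 F [-0.8  0.5 -0.8] t 7.3333 gap 0.046
```

>>> move_arm(targets=[[15, 1, 0, -0.025, 0.5], [15, 0, 0, 0, 0.5], [11, 0, 0, 0, 0.5], [0, 0, 0, 0, 0.5]])

```text
time_s: 7.67
tcp_pos: [0.5332, 0.1137, 0.0488]
ee_rot: [-0.359, 0.605, 0.362, 0.612]
wrist_force: [-0.9, 0.4, 0.4]
finger_gap: 0.046
```

Run:
```python
from h import *
import plant
s=plant.get_state()
plan(s,dw(-.2,0.1,48),'cam')
```

```text
cam shift [0.8 0.7 0.6] | dock xy 0.6 0.6 z 48.8 jaw angle in dock -1.832 tilt -0.9999 j6 -2.446 F [-0.9  0.4  0.4] t 7.6667 gap 0.046
```

Centred to within 1 mm. Closing on the bar.

>>> move_arm(targets=[[0, 0.5, 0.5, 0, 1], [0, 0, 0, 0, 1], [0, 0, 0, 0, 1], [0, 0, 0, 0, 1], [0, 0, 0, 0, 1], [0, 0, 0, 0, 1], [0, 0, 0, 0, 1], [0, 0, 0, 0, 1]], squeeze=35)

```text
time_s: 8.33
tcp_pos: [0.5329, 0.1153, 0.0516]
ee_rot: [-0.357, 0.605, 0.361, 0.613]
wrist_force: [1.5, -0.5, -4.7]
finger_gap: 0.0113
```

>>> move_arm(targets=[[0, 0, 0, 0.06, 1], [0, 0, 0, 0.06, 1], [0, 0, 0, 0.06, 1], [0, 0, 0, 0.06, 1], [0, 0, 0, 0.06, 1]])

```text
time_s: 8.75
tcp_pos: [0.5327, 0.1154, 0.0516]
ee_rot: [-0.258, 0.654, 0.263, 0.661]
wrist_force: [-0.1, 1.3, -3.8]
finger_gap: 0.012
```

Run:
```python
from h import *
import plant
s=plant.get_state()
plan(s,dw(-.2,0.1,48),'cam');print(s['ft_torque'])
```

```text
cam shift [ 3.6 -0.7 -0.5] | dock xy -1.0 -0.2 z 51.6 jaw angle in dock -2.1469 tilt -0.9999 j6 -2.13 F [-0.1  1.3 -3.8] t 8.75 gap 0.012
[ 0.14206086 -0.03918668  0.10158826]
```

>>> move_arm(targets=[[0, 0, 0, 0.08, 1], [0, 0, 0, 0.08, 1], [0, 0, 0, 0.08, 1], [0, 0, 0, 0.08, 1], [0, 0, 0, 0.08, 1], [0, 0, 0, 0.08, 1], [0, 0, 0, 0.08, 1], [0, 0, 0, 0.08, 1]])

```text
time_s: 9.42
tcp_pos: [0.5325, 0.1159, 0.0516]
ee_rot: [-0.027, 0.704, 0.034, 0.709]
wrist_force: [-0.6, 1.9, -4.3]
finger_gap: 0.0118
```

Run:
```python
from h import *
import plant
s=plant.get_state()
plan(s,dw(-.5,0,50),'cam');print(s['ft_torque'])
```

```text
cam shift [ 1.6 -0.9  0.2] | dock xy -1.3 -0.5 z 51.6 jaw angle in dock -2.8167 tilt -0.9999 j6 -1.459 F [-0.6  1.9 -4.3] t 9.4167 gap 0.0118
[ 0.00934333 -0.15914301  0.12692805]
```

>>> move_arm(targets=[[0, 0, 0, 0.08, 1], [0, 0, 0, 0.08, 1], [0, 0, 0, 0.08, 1], [0, 0, 0, 0.08, 1], [0, 0, 0, 0.08, 1], [0, 0, 0, 0.08, 1], [0, 0, 0, 0.08, 1], [0, 0, 0, 0.08, 1], [0, 0, 0, 0.08, 1], [0, 0, 0, 0.08, 1]])

```text
time_s: 10.25
tcp_pos: [0.5328, 0.1164, 0.0516]
ee_rot: [0.263, 0.657, -0.256, 0.659]
wrist_force: [0.5, 0.3, -4.9]
finger_gap: 0.0117
```

Run:
```python
from h import *
import plant
s=plant.get_state()
plan(s,dw(-.5,0,50),'cam');print(s['ft_torque'])
```

```text
cam shift [ 1.6 -1.1  1. ] | dock xy -1.9 -0.4 z 51.6 jaw angle in dock 2.6294 tilt -0.9999 j6 -0.619 F [ 0.5  0.3 -4.9] t 10.25 gap 0.0117
[-0.18453966 -0.06851531  0.19569397]
```

>>> move_arm(targets=[[0, 0, 0, 0.08, 1], [0, 0, 0, 0.08, 1], [0, 0, 0, 0.08, 1], [0, 0, 0, 0.08, 1], [0, 0, 0, 0.08, 1], [0, 0, 0, 0.08, 1], [0, 0, 0, 0.08, 1], [0, 0, 0, 0.08, 1], [0, 0, 0, 0.08, 1], [0, 0, 0, 0.06, 1]])

```text
time_s: 11.08
tcp_pos: [0.5333, 0.1166, 0.0516]
ee_rot: [0.503, 0.5, -0.496, 0.501]
wrist_force: [0.5, 1.8, -3.7]
finger_gap: 0.0118
```

>>> move_arm(targets=[[0, 0, 0, 0.06, 1], [0, 0, 0, 0.06, 1], [0, 0, 0, 0.05, 1]])

```text
time_s: 11.33
tcp_pos: [0.5335, 0.1166, 0.0516]
ee_rot: [0.546, 0.454, -0.538, 0.454]
wrist_force: [0.3, 1.9, -3.9]
finger_gap: 0.0119
```

Run:
```python
from h import *
import plant
s=plant.get_state()
plan(s,dw(-.5,0,50),'cam');print(s['ft_torque'])
```

```text
cam shift [ 1.6 -0.4  1.8] | dock xy -2.3 0.3 z 51.6 jaw angle in dock 1.6343 tilt -0.9999 j6 0.38 F [ 0.3  1.9 -3.9] t 11.3333 gap 0.0119
[-0.19062153  0.08764055  0.18181521]
```

>>> move_arm(targets=[[0, 0, 0, 0.05, 1], [0, 0, 0, 0.05, 1], [0, 0, 0, 0.05, 1]])

```text
time_s: 11.58
tcp_pos: [0.5335, 0.1166, 0.0517]
ee_rot: [0.579, 0.411, -0.572, 0.41]
wrist_force: [0.2, 1.5, -3.9]
finger_gap: 0.0128
```

Run:
```python
from h import *
import plant
s=plant.get_state()
plan(s,dw(-.5,0,50),'cam');print(s['ft_torque'])
```

```text
cam shift [ 1.7 -0.2  1.9] | dock xy -2.3 0.3 z 51.7 jaw angle in dock 1.4787 tilt -0.9999 j6 0.536 F [ 0.2  1.5 -3.9] t 11.5833 gap 0.0128
[0.01090888 0.14380965 0.76720099]
```

The stop is felt: torque rose from 0.18 to 0.77 N m. Releasing and lifting straight up.

>>> move_arm(targets=[[0, 0, 0, 0, 1], [0, 0, 0, 0, 0.5], [0, 0, 0, 0, 0.5], [0, 0, 0, 0, 0.5], [0, 0, 0, 0, 0.5], [0, 0, 0, 0, 0.5], [0, 0, 0, 0, 0.5], [-10, 0, 0, 0, 0.5], [-25, 0, 0, 0, 0.5], [-25, 0, 0, 0, 0.5], [-25, 0, 0, 0, 0.5], [-25, 0, 0, 0, 0.5], [0, 0, 0, 0, 0.5]])

```text
time_s: 12.67
tcp_pos: [0.5322, 0.1155, 0.1693]
ee_rot: [0.578, 0.412, -0.572, 0.411]
wrist_force: [0.3, 0.5, 1.0]
finger_gap: 0.0461
```

Run:
```python
from h import *
import plant
s=plant.get_state();plan(s,dw(0,0,150))
p,d=plant.grab_frame('wrist');c=plant.get_calibration('wrist');cv2.imwrite('pics/w2.png',p);np.savez('w2.npz',p=p,d=d,**c)
k=np.load('dock.npz');Q=cloud(d,c);xy=np.stack([(Q[...,:2]-k['O'])@k['ex'],(Q[...,:2]-k['O'])@k['ey']],-1)*1000
m=(Q[...,2]>.06)&(Q[...,2]<.08)&(np.linalg.norm(xy,axis=-1)<40)
print('bar',m.sum(),cv2.minAreaRect(xy[m].astype(np.float32)))
m=(Q[...,2]>.033)&(Q[...,2]<.056)&(abs(xy[...,1])<30)&(xy[...,0]>30)&(xy[...,0]<200)
print('carriage x',np.percentile(xy[m][:,0],[1,5,95,99]))
```

```text
shift [19.3  0.7  0.9] | dock xy -0.9 -0.7 z 169.3 jaw angle in dock 1.4824 tilt -1.0 j6 0.533 F [0.3 0.5 1. ] t 12.6667 gap 0.0461
bar 575 ((-1.2316780090332031, 0.34325265884399414), (11.962835311889648, 44.08980178833008), 89.57365417480469)
carriage x [ 34.52062119  44.16602112 128.74420852 132.6910566 ]
```

View pics/w2.png

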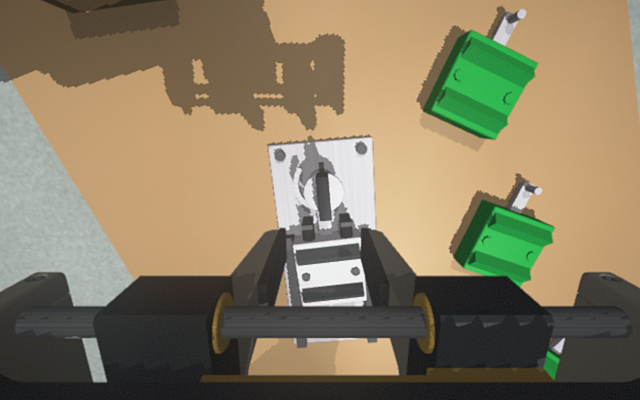

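The bar now lies along the dock axis to within 0.5°, with its pointer at (321,168) away from the carriage. The carriage has been drawn in against the bumpers.

```bash
python3 -c "
from plant import *
print(close_job())"
```

```text
the job is handed in; nothing more can be done
None
```

The carriage is locked in the dock and the job is handed in, at about 12.7 s on the robot's clock. The gripper is open and raised clear.

- **Push:** I pushed the carriage with closed fingers at about 3–4 N until its stud stopped in the cam mouth. The force then jumped to about 18 N. A second light push of about 12 N moved it no further.
- **Cam lock:** I gripped the bar and turned it clockwise from about 0.25 rad until the stop, where the torque rose from 0.18 to 0.77 N m. Tool rotation suggested 3.23 rad there, about 0.09 past the stop; I put that down to the fingers twisting on the bar.
- **Last check (wrist camera after release):**
  - The bar lies along the dock axis to within about 0.5°, with the pointer facing away from the carriage.
  - The carriage's back face is roughly 129–133 mm from the cam axis. It was at about 143 mm when the stud stopped, so it moved about as expected for the 14 mm draw.
- **Not confirmed:**
  - The carriage position is only good to a few millimetres, because the gripper partly hid its back edge.
  - Pushing made the tool ride up about 5 mm, but it stayed on the back face and the vertical force stayed under 3 N.
  - I didn't touch anything else on the bench, but I took no final overview picture of it.

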